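# Count out five ring cores on the pocket board

## Task

Count out five ring cores for a choke kit with the counting board: tilt the board by its end grips so that cores slide from the channel over the field until each of the five pockets holds one lying flat, then tip the two spare cores back into the channel and leave the board standing flat on the bench. Let the board do the work: the robot must not touch the cores, whose coating chips, and the jar, parts box and cutters beside the board stay where they are.

Things in the scene. Friction and masses are not known exactly. Their poses are not given: they have to be found in the camera images.
- board: Loose off-white counting board, a tray 110 (x) x 190 (y) mm, 36 mm high, walls 5 mm, 0.34 to 0.55 kg, a black grip at each end (306 mm overall). Origin: centre of its underside, on the bench; y runs along it from pocket field to channel, x across, z up. It stands on a 92 mm wide rubber strip under each end (outer edges at y = +-95 mm): with one end raised it turns about the other strip.
- channel_grip (a point): Middle of the black grip on the channel end, at (0, +128, 30) mm of the board: a plain bar that sticks out 58 mm along the board's y, 24 mm wide (x), 16 mm high, its underside 22 mm above the bench, free on both sides.
- field_grip (a point): Middle of the same black grip on the field end, at (0, -128, 30) mm of the board.
- channel_center (a point): Middle of the channel's floor, at (0, +50, 16.5) mm of the board. The channel is the trough from y = +10 to +90 mm, 100 mm wide inside; its smooth floor falls 5 degrees, from 20 mm high at the field (no step) to 13 mm at the end wall.
- field_center (a point): Middle of the level pocket field, at (0, -40, 20) mm of the board: y = -90 to +10 mm, 100 mm wide inside, 20 mm above the bench, walls 16 mm higher. Its last 37 mm, beyond the far pockets, are plain. Cores slide straight down the slope and keep their lanes; a slight sideways lean of the tilted board steers them across.
- pocket_0 (a point): Middle of a pocket, half-way down, at (-32, -10, 16) mm of the board (row nearer the channel, outer pocket on the -x side). Round, 26.5 mm wide, 8 mm deep, a dark push-out hole in its floor. A core flat in it is flush with the field, its centre within 1.5 mm of this point; other cores slide over it.
- pocket_1 (a point): Middle of a pocket, half-way down, at (0, -10, 16) mm of the board (row nearer the channel, middle pocket). Same size.
- pocket_2 (a point): Middle of a pocket, half-way down, at (32, -10, 16) mm of the board (row nearer the channel, outer pocket on the +x side). Same size.
- pocket_3 (a point): Middle of a pocket, half-way down, at (-16, -40, 16) mm of the board (row farther from the channel, pocket on the -x side). Same size.
- pocket_4 (a point): Middle of a pocket, half-way down, at (16, -40, 16) mm of the board (row farther from the channel, pocket on the +x side). Same size.
- core_0_center (a point): Centre of one of seven identical loose dark ring cores, 24 mm across, 8 mm thick, 14 g; all lie flat in the channel at the start. They begin to slide at a tilt of some 8 to 16 degrees, which differs from day to day (on the channel floor its 5 degrees come on top when pouring out); a fast core skates over an open pocket, a slow one drops in.
- core_1_center (a point): Centre of another of the seven ring cores.
- core_2_center (a point): Centre of another of the seven ring cores.
- core_3_center (a point): Centre of another of the seven ring cores.
- core_4_center (a point): Centre of another of the seven ring cores.
- core_5_center (a point): Centre of another of the seven ring cores.
- core_6_center (a point): Centre of another of the seven ring cores.
- paste_jar: Bystander: small white jar with a green lid, 46 mm wide, 40 mm high, standing beside the board. Origin: centre of its underside.
- parts_box: Bystander: small open yellow parts box, 40 x 60 x 26 mm, beside the board. Origin: centre of its underside.
- cutters: Bystander: blue-handled side cutters lying flat, 40 x 124 x 10 mm, beside the board. Origin: centre of its underside.

How it is judged:
By the outcome, as a careful person would: the job done as asked, in the order asked, and still so for the second after the job is handed in, with the robot touching nothing.
It also fails if it takes over 72 s, if anything falls off the work surface, if the arm or the gripper's body presses on something with over 40 N, if the wrist force passes 120 N, or if a joint passes its speed limit or range.

## Robot

A 6-joint arm with a two-finger parallel gripper is mounted at the origin on a cart in front of the work surface, level with it; the furniture and walls round the work are solid. World frame = base frame: x ahead of the robot, y to its left, z up, the work surface at z = 0. Lengths are in m, angles in rad, forces in N, time in s.
With the tool pointing down it reaches from about 0.3 to 0.75 m from the base axis. Payload 8.5 kg.
Tool frame: the origin (TCP) lies midway between the tips of the shut fingers; the grasp point (between the pads) lies 19 mm behind it; z points along the fingers, y is the line along which they close (so a half turn about z gives the same grasp; the last joint's range is limited). The gripper opens to 85 mm and grips with 20 to 120 N. Pads are 22 mm wide; open, the fingers measure 114 mm over their backs; the gripper's body (76 mm by 85 mm) begins 54 mm behind the grasp point. The pads swing forward as they close: fully open they stand 13 mm farther back than shut.
Start: joints at [-1.369, 0.381, 1.297, -0, 1.464, -0.215], TCP at [0.223, -0.503, 0.196] pointing down, gripper open.
Joint ranges: [-3.11, 3.11], [-0.89, 2.33], [0.22, 2.48], [-1.42, 4.56], [0.17, 2.85], [-2.88, 2.88]. Speed limits (rad/s): [2.39, 2.39, 3.14, 3.14, 3.14, 3.14].

## Interface

Orientations are given as a unit quaternion [x, y, z, w].
In Python, from workcell import r gives the robot as it stands. The module is installed in compiled form; this text tells all that it offers.
- The arm moves only by the shell command python3 -m crank 'ROWS' [OPENING]. ROWS is a JSON object of lists of equal length, an entry for each row: "slide": the shift along the tool's x, y, z in units of 25 mm (1.0 is 25 mm), a list of three; "rotation": the turn, a rotation vector about the tool's x, y, z in units of 5 degrees (1.0 is 5 degrees), a list of three. In form: {"slide": [[x, y, z], ...], "rotation": [[rx, ry, rz], ...]}. A call has 1 to 12 rows; each row shifts and turns the commanded pose from where the row before left it, along the tool's axes as they then stand; what a row does not reach is not made up. A row lasts 1/10 s, in which the tool goes at most 50 mm and 8.59 degrees, less where a joint would pass 70% of its speed; a pose out of reach is approached as far as the arm can. A call is refused whole if a number of a shift passes 1 or a number of a turn 1, either way. A call with a gripper value outside its range is refused whole. OPENING is the opening, from -1 (shut) to 1 (fully open), so that 0 is half open, set as the call begins (- or left out, the last holds). The fingers move at their own pace and stop on an object; the grip force is fixed at half the most. Time passes only in rows, so rows that do not move let the fingers close. It gives the time, the measured TCP pose, the force, the opening and the grip force at its end, in the units of the state.
- r.get_state(): the state, without advancing time (a new reading comes with each control period).
- r.snapshot(name): name is "scene" or "top" or "wrist"; returns a dict with "img" (384x512x3 uint8, blue, green, red), "camera_matrix" (3x3 intrinsics, pixels), "R" (3x3) and "t" (3): a world point X has camera coordinates R X + t; the wrist camera has in their place "hand_eye" (4x4, takes a point from camera to tool coordinates, whose origin is the TCP and whose axes are the flange's). Camera axes: x right, y down, z forward; pixel columns grow to the right and rows downward; lengths in m; the calibration is good to about 2 mm. A picture is of the moment at which its call begins: read the wrist's pose just before it. There is no depth.
- r.finish_job(): hands the job in; it is judged then, once.
The state is a dict: "time_s": time; "q": joint angles; "joint_velocities": joint speeds; "joint_torque": joint torques, N m; "tool_pos": TCP position; "orientation": TCP orientation; "ft_force": force on the tool from outside, world axes, zero at the start; "ft_torque": the same for the moment, N m; "grip_width": finger opening in m; "gripper_force": force on a finger pad.
Only numpy, scipy, OpenCV 4.12 (cv2) and the standard library are available. Lean on these libraries where they do the work, as an engineer would, in place of code of your own. Each camera call takes 0.05 s, during which the arm holds its last target. There are 200 camera calls.

## Working session

There is one attempt and no reset: what is moved stays moved. The work goes in short steps, Python scripts to look and compute and a shell command to move; the robot and the scene stay as the last step left them, time stands still between calls to the robot, and variables do not carry over. Pictures are saved under pics/ and viewed, at most 10 in all, crops included, and the job is handed in when it is done.

```bash
mkdir -p pics; python3 - <<'E'
from workcell import r
import cv2,numpy as np
s=r.get_state();print(s)
a=[r.snapshot(n) for n in("scene","top")]
cv2.imwrite("pics/a.png",np.hstack([x["img"] for x in a])[:, :] if 0 else cv2.resize(np.vstack([x["img"] for x in a]),(400,600)))
cv2.imwrite("pics/top.png",a[1]["img"])
for x in a: print(x["camera_matrix"],x["R"],x["t"])
E
```

```text
{'time_s': 0.0, 'q': array([-1.36928235e+00,  3.81184095e-01,  1.29831591e+00, -4.56874183e-06,
        1.46357423e+00, -2.15277723e-01]), 'joint_velocities': array([ 4.05037300e-05, -9.61582403e-04, -1.77221129e-03, -1.09927383e-03,
        1.04266864e-03, -1.77782565e-04]), 'joint_torque': array([ 2.59318818e-03, -4.48451293e+01, -2.31277585e+01, -5.16437709e-06,
        4.79926777e-03, -9.24139187e-06]), 'tool_pos': array([ 0.22258975, -0.50255032,  0.19539961]), 'orientation': array([ 9.78363738e-01,  2.06890909e-01,  2.82697635e-06, -7.40789797e-04]), 'ft_force': array([0.28452929, 0.808162  , 0.56334328]), 'ft_torque': array([-0.01217211,  0.00705733,  0.00712635]), 'gripper_force': 0.0, 'grip_width': 0.08531859286843463}
[[498.69792797   0.         258.2535173 ]
 [  0.         498.69792797 191.06963161]
 [  0.           0.           1.        ]] [[-0.72120856 -0.69267584  0.00764175]
 [-0.43759929  0.44701777 -0.78018073]
 [ 0.53699634 -0.56601705 -0.6255075 ]] [0.40481693 0.26600375 0.85173564]
[[495.74089142   0.         247.58828362]
 [  0.         495.74089142 206.48712644]
 [  0.           0.           1.        ]] [[ 0.0283585  -0.99948167 -0.01523766]
 [-0.99438356 -0.02665232 -0.10242553]
 [ 0.10196632  0.01805672 -0.99462396]] [0.03486612 0.5263235  0.85018721]
```

View pics/a.png

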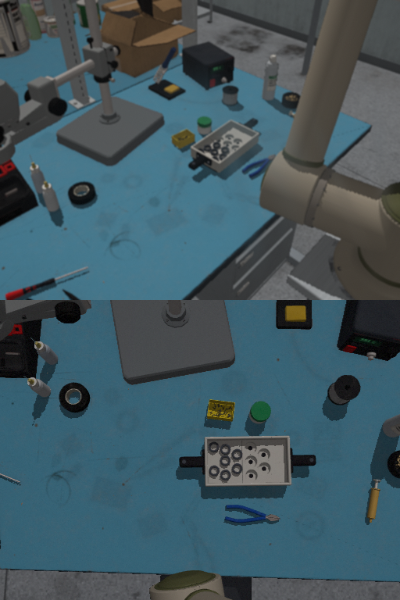

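View pics/top.png

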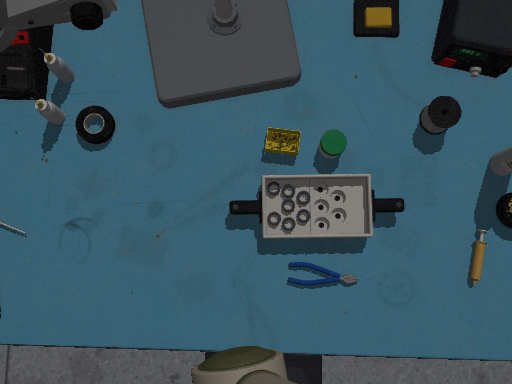

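The top view shows the board at about (317,206), channel on the left (+y) with seven cores at (274–303,188–225), pockets on the right, and grips at (245,207) and (388,205). The jar is at (332,143), the box at (282,141) and the cutters at (320,275).

```bash
cat > h.py <<'E'
from workcell import r
import cv2,numpy as np
from scipy.spatial.transform import Rotation as Ro
def cast(p,c,z):
    p=np.atleast_2d(np.float64(p));d=np.c_[p,np.ones(len(p))]@np.linalg.inv(c["camera_matrix"]).T@c["R"]
    o=-c["R"].T@c["t"];return o+d*((z-o[2])/d[:,2])[:,None]
def board(c):
    # returns centre (xy), yaw of board: from wall-top rectangle at z=.036
    m=cv2.inRange(cv2.cvtColor(c["img"],cv2.COLOR_BGR2HSV),(0,0,110),(180,60,255))
    m[:,:180]=0;m[:,420:]=0;m[:150]=0;m[260:]=0
    k=max(cv2.findContours(m,cv2.RETR_EXTERNAL,cv2.CHAIN_APPROX_NONE)[0],key=cv2.contourArea)
    P=cast(k[:,0],c,.036)[:,:2].astype(np.float32)
    (x,y),(w,h),a=cv2.minAreaRect(P*1000);bx=cv2.boxPoints(((x,y),(w,h),a))
    i=[bx[1]-bx[0],bx[2]-bx[1]];l=max(i,key=np.linalg.norm);l=l*np.sign(l[1])
    return np.array([x,y])/1000,np.arctan2(-l[0],l[1]),(w,h)
def grips(c):
    g=c["img"].max(2);m=(g<60).astype(np.uint8)
    m[:,:215]=0;m[:,415:]=0;m[:185]=0;m[230:]=0;m[:,262:373]=0
    n,l,s,ce=cv2.connectedComponentsWithStats(m)
    return [(s[i],cast(ce[i],c,.038)[0].round(4)) for i in range(1,n) if s[i,4]>60]
E
python3 - <<'E'
from h import *
c=r.snapshot("top");b=board(c);print(b);
for g in grips(c):print(g)
E
```

```text
(array([ 0.53049445, -0.07150557]), np.float32(0.027709328), (109.10625457763672, 190.94068908691406))
(array([229, 191,  33,  33, 520], dtype=int32), array([0.5228, 0.0496, 0.038 ]))
(array([373, 190,  32,  32, 478], dtype=int32), array([ 0.5321, -0.1932,  0.038 ]))
```

```bash
python3 -m crank '{"slide":[[0.9,-0.7,0],[0.92,-0.7,0],[0.92,-0.7,0],[0.92,-0.7,0],[0.92,-0.7,0],[0.92,-0.7,0],[0.92,-0.7,0],[0.92,-0.7,0],[0.92,-0.7,0],[0.92,-0.7,0],[0.92,-0.7,0]],"rotation":[[0,0,0],[0,0,0],[0,0,0],[0,0,0],[0,0,0],[0,0,0],[0,0,0],[0,0,0],[0,0,0],[0,0,0],[0,0,0]]}'
python3 -m crank '{"slide":[[0.92,-0.7,0],[0.92,-0.7,0],[0.92,-0.7,0],[0.92,-0.7,0],[0.92,-0.7,0],[0.92,-0.7,0],[0.92,-0.7,0],[0.92,-0.7,0],[0.92,-0.7,0],[0.92,-0.7,0],[0.92,-0.7,0]],"rotation":[[0,0,0],[0,0,0],[0,0,0],[0,0,0],[0,0,0],[0,0,0],[0,0,0],[0,0,0],[0,0,0],[0,0,0],[0,0,0]]}'
python3 -m crank '{"slide":[[0,0,0],[0,0,0],[0,0,0],[0,0,0],[0,0,0],[0,0,0],[0,0,0],[0,0,0],[0,0,0],[0,0,0],[0,0,0],[0,0,0]],"rotation":[[0,0,-1],[0,0,-1],[0,0,-1],[0,0,-1],[0,0,-1],[0,0,-1],[0,0,-1],[0,0,-1],[0,0,-1],[0,0,-1],[0,0,-1],[0,0,-1]]}'
cat >> h.py <<'E'
def togo(target,yaw,tilt=0):
    "slide units (tool axes) and rotation-vector units to target; tilt raises channel end"
    s=r.get_state();R=Ro.from_quat(s["orientation"])
    T=Ro.from_euler("z",yaw)*Ro.from_euler("x",tilt)*Ro.from_matrix([[0,1,0],[1,0,0],[0,0,-1]])
    print("t",s["time_s"],"pos",s["tool_pos"].round(4),"F",s["ft_force"].round(1),"w",round(s["grip_width"],4))
    print("slide",(R.inv().apply(np.array(target)-s["tool_pos"])/.025).round(2),"rot",((R.inv()*T).as_rotvec(degrees=True)/5).round(2))
E
python3 -c "
from h import *
togo([.527,.0565,.013],.0277)"
```

```text
time_s: 1.25
tool_pos: [0.3759, -0.2235, 0.1959]
orientation: [0.978, 0.207, -0.0, -0.0]
ft_force: [-0.2, -0.2, -0.4]
grip_width: 0.0854
gripper_force: 0.0
time_s: 2.35
tool_pos: [0.5293, 0.055, 0.1958]
orientation: [0.978, 0.207, -0.0, -0.0]
ft_force: [0.2, -0.1, 0.2]
grip_width: 0.0854
gripper_force: 0.0
time_s: 3.55
tool_pos: [0.5289, 0.0538, 0.1958]
orientation: [0.743, 0.67, -0.0, -0.0]
ft_force: [1.0, 0.5, 0.3]
grip_width: 0.0858
gripper_force: 0.0
t 3.55 pos [0.5289 0.0538 0.1958] F [1.  0.5 0.3] w 0.0858
slide [ 0.1  -0.08  7.31] rot [-0.01 -0.   -1.5 ]
```

```bash
python3 -m crank '{"slide":[[0.1,-0.08,0.6],[0,0,0.8],[0,0,0.8],[0,0,0.8],[0,0,0.8],[0,0,0.8],[0,0,0.8],[0,0,0.8],[0,0,0.6],[0,0,0.5],[0,0,0]],"rotation":[[0,0,-1],[0,0,-0.5],[0,0,0],[0,0,0],[0,0,0],[0,0,0],[0,0,0],[0,0,0],[0,0,0],[0,0,0],[0,0,0]]}' -0.2
python3 - <<'E'
from h import *
togo([.527,.0565,.013],.0277)
c=r.snapshot("wrist");cv2.imwrite("pics/w1.png",c["img"])
E
```

```text
time_s: 4.65
tool_pos: [0.5263, 0.0566, 0.012]
orientation: [0.699, 0.716, -0.001, -0.001]
ft_force: [0.2, -0.2, 1.0]
grip_width: 0.0341
gripper_force: 0.0
t 4.65 pos [0.5263 0.0566 0.012 ] F [ 0.2 -0.2  1. ] w 0.0341
slide [-0.    0.03 -0.04] rot [-0.04 -0.01 -0.04]
```

View pics/w1.png

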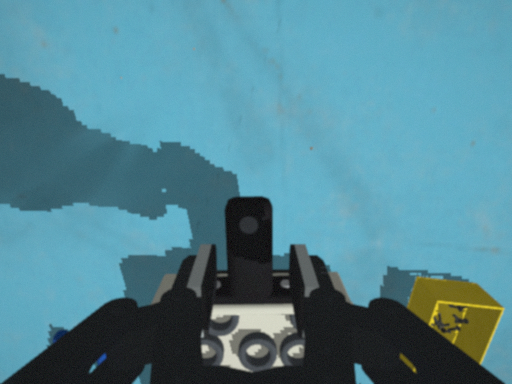

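The bar sits centred between the pads at about (249,250). Next I grip it and tilt to 10°.

```bash
python3 -m crank '{"slide":[[0,0,0],[0,0,0],[0,0,0],[0,0,0],[0,0,0]],"rotation":[[0,0,0],[0,0,0],[0,0,0],[0,0,0],[0,0,0]]}' -1
python3 - <<'E'
from h import *
s=r.get_state();np.save("g.npy",np.r_[s["tool_pos"],s["orientation"]]);togo([.527,.0565,.013],.0277)
E
python3 -m crank '{"slide":[[-0.004,0,-0.08],[-0.008,0,-0.156],[-0.008,0,-0.156],[-0.008,0,-0.156],[-0.008,0,-0.156],[-0.008,0,-0.156],[-0.008,0,-0.156],[-0.008,0,-0.156],[-0.008,0,-0.156],[-0.008,0,-0.156],[-0.004,0,-0.08]],"rotation":[[0,0.1,0],[0,0.2,0],[0,0.2,0],[0,0.2,0],[0,0.2,0],[0,0.2,0],[0,0.2,0],[0,0.2,0],[0,0.2,0],[0,0.2,0],[0,0.1,0]]}'
cat >> h.py <<'E'
def pose(grip=128):
    "board pose from the tool while gripped; g.npy is the tool pose at gripping"
    s=r.get_state();g=np.load("g.npy");R0=Ro.from_quat(g[3:]);R1=Ro.from_quat(s["orientation"])
    B0=Ro.from_euler("z",.0277);B=R1*R0.inv()*B0
    off=R0.inv().apply(np.load("b.npy")-g[:3]);return B,s["tool_pos"]+R1.apply(off),s
def look(name=None,B=None,o=None,cam="top"):
    if B is None:B,o,s=pose()
    c=r.snapshot(cam);K=c["camera_matrix"];M=c["R"]@B.as_matrix();t=c["R"]@o+c["t"]
    # homography board plane z=.022 (mm) -> pixels
    S=np.c_[M[:,0],M[:,1],M[:,2]*.022+t];H=K@S
    A=np.array([[0,-.00025,.055],[-.00025,0,.1],[0,0,1]]) # out px: u along -y, v along -x, 4px/mm
    W=cv2.warpPerspective(c["img"],H@A,(800,440),flags=cv2.INTER_LINEAR|cv2.WARP_INVERSE_MAP)
    if name:cv2.imwrite(name,W)
    rv=B.as_rotvec(degrees=True);print("tilt xyz",rv.round(2));return W
E
python3 - <<'E'
import numpy as np;np.save("b.npy",[.5305,-.0715,0])
from h import *
look("pics/b1.png")
E
```

```text
time_s: 5.2
tool_pos: [0.5274, 0.0565, 0.0137]
orientation: [0.699, 0.716, 0.0, 0.0]
ft_force: [-0.3, 0.4, -0.4]
grip_width: -0.0001
gripper_force: 0.0
t 5.2 pos [0.5274 0.0565 0.0137] F [-0.3  0.4 -0.4] w -0.0001
slide [ 0.   -0.02  0.03] rot [ 0.    0.   -0.04]
time_s: 6.3
tool_pos: [0.5276, 0.0511, 0.0527]
orientation: [0.696, 0.713, 0.061, -0.063]
ft_force: [0.2, 0.5, -1.1]
grip_width: 0.0001
gripper_force: 0.0
tilt xyz [10.06  0.1   1.56]
```

View pics/b1.png

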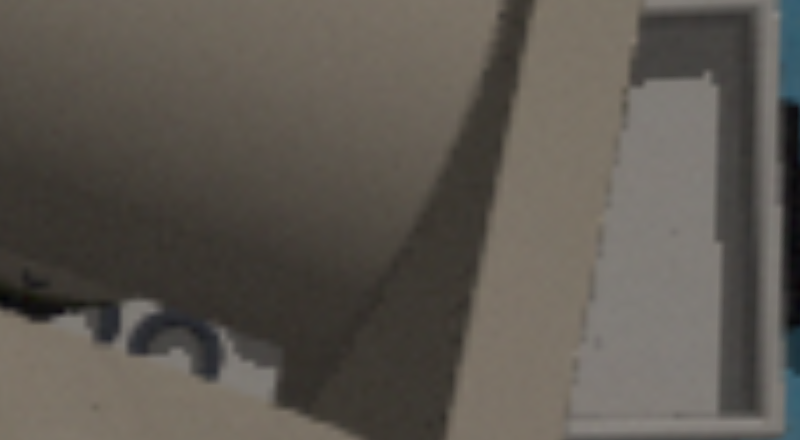

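The gripper reads fully shut with no force, so the grasp is in doubt. The arm also hides most of the board from the top camera, so I look from the wrist and scene cameras.

```bash
python3 - <<'E'
from h import *
a=r.snapshot("wrist")["img"];b=r.snapshot("scene")["img"][110:260,210:410]
cv2.imwrite("pics/w2.png",np.hstack([cv2.resize(a,(400,300)),cv2.resize(b,(400,300))]))
E
```

```text
(no output)
```

View pics/w2.png

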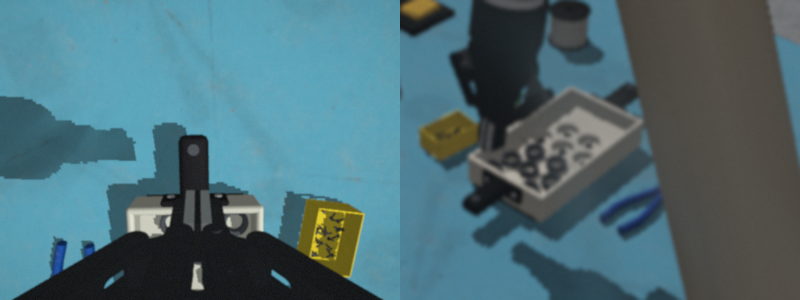

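```bash
python3 - <<'E'
from h import *
s=r.get_state();c=r.snapshot("wrist");print(c["camera_matrix"].round(1).tolist(),c["hand_eye"].round(4).tolist());K=c["camera_matrix"];E=np.linalg.inv(c["hand_eye"])
R=Ro.from_quat(s["orientation"])
def prj(p): q=E@np.r_[p,1];q=K@q[:3];return (q[:2]/q[2]).round(0)
print("TCP",prj([0,0,0]),"grasp",prj([0,0,-.019]),"s",s["tool_pos"],s["grip_width"])
# bar pixel width -> distance at the two moments
for w in(46,36):print(w,K[0,0]*.024/w)
# board corners / bar tip from known board pose, flat
for n,p in dict(tip=[0,.153,.038],root=[0,.095,.038],cl=[-.055,.095,.036],cr=[.055,.095,.036]).items():
    X=Ro.from_euler("z",.0277).apply(p)+[.5305,-.0715,0];print(n,prj(R.inv().apply(X-s["tool_pos"])))
t=r.snapshot("top");cv2.imwrite("pics/t3.png",t["img"])
for z in(0,.038):print("")
E
```

```text
[[338.0, 0.0, 252.5], [0.0, 338.0, 193.5], [0.0, 0.0, 1.0]] [[-0.0008, -0.9498, -0.3129, 0.0801], [1.0, -0.001, 0.0004, -0.0004], [-0.0007, -0.3129, 0.9498, -0.1785], [0.0, 0.0, 0.0, 1.0]]
TCP [253. 229.] grasp [253. 243.] s [0.5274327  0.0512712  0.05233204] -0.00016665159915421602
46 0.17636156188002486
36 0.2253508846244762
tip [252. 174.]
root [253. 266.]
cl [166. 265.]
cr [339. 264.]
```

```bash
python3 - <<'E'
from h import *
a=r.snapshot("wrist")["img"][150:330,150:360]
cv2.imwrite("pics/w4.png",cv2.convertScaleAbs(cv2.resize(a,(700,600),interpolation=cv2.INTER_CUBIC),alpha=2.0,beta=15))
E
```

```text
(no output)
```

View pics/w4.png

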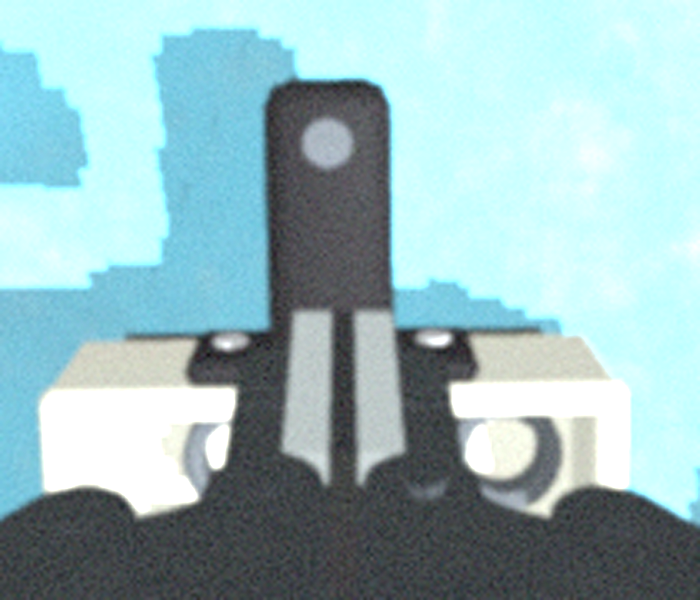

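The fingers' tips (at about row 243 in the full image) sit some 20–30 mm behind the nominal TCP. They closed above the bar, and the board has not moved. I will go back and grip about 25 mm lower, watching the force.

```bash
python3 -m crank '{"slide":[[0.05,0,0],[0.05,0,0],[0.1,0,0]],"rotation":[[0,-0.6,0],[0,-0.8,0],[0,-0.6,0]]}' 0
python3 -c "
from h import *
togo([.527,.0565,-.012],.0277)"
```

```text
time_s: 6.9
tool_pos: [0.5273, 0.0566, 0.0528]
orientation: [0.699, 0.716, -0.001, 0.001]
ft_force: [-1.5, 0.0, 0.1]
grip_width: 0.0419
gripper_force: 0.0
t 6.9 pos [0.5273 0.0566 0.0528] F [-1.5  0.   0.1] w 0.0419
slide [ 0.   -0.01  2.59] rot [ 0.    0.03 -0.04]
```

```bash
python3 -m crank '{"slide":[[0,0,0.6],[0,0,0.6],[0,0,0.4],[0,0,0.2]],"rotation":[[0,0,0],[0,0,0],[0,0,0],[0,0,0]]}' 
python3 -m crank '{"slide":[[0,0,0.2],[0,0,0.1]],"rotation":[[0,0,0],[0,0,0]]}'
```

```text
time_s: 7.3
tool_pos: [0.5269, 0.0565, 0.0069]
orientation: [0.699, 0.716, -0.0, -0.001]
ft_force: [-0.4, -0.1, -0.1]
grip_width: 0.0426
gripper_force: 0.0
time_s: 7.5
tool_pos: [0.5274, 0.0563, 0.0001]
orientation: [0.699, 0.716, 0.0, 0.0]
ft_force: [-0.2, 0.1, 0.0]
grip_width: 0.0427
gripper_force: 0.0
```

```bash
python3 -m crank '{"slide":[[0,0,0.1],[0,0,0.1],[0,0,0]],"rotation":[[0,0,0],[0,0,0],[0,0,0]]}'
python3 -m crank '{"slide":[[0,0,0.1],[0,0,0.1],[0,0,0]],"rotation":[[0,0,0],[0,0,0],[0,0,0]]}'
```

```text
time_s: 7.8
tool_pos: [0.5272, 0.0564, -0.0048]
orientation: [0.699, 0.716, -0.0, -0.0]
ft_force: [0.0, -0.7, 0.7]
grip_width: 0.0427
gripper_force: 0.0
time_s: 8.1
tool_pos: [0.5271, 0.0564, -0.01]
orientation: [0.699, 0.716, -0.0, -0.0]
ft_force: [0.2, 0.3, 0.5]
grip_width: 0.0428
gripper_force: 0.0
```

```bash
python3 -m crank '{"slide":[[0,0,0],[0,0,0],[0,0,0],[0,0,0]],"rotation":[[0,0,0],[0,0,0],[0,0,0],[0,0,0]]}' -1
```

```text
time_s: 8.5
tool_pos: [0.5274, 0.0564, -0.0094]
orientation: [0.699, 0.716, 0.0, 0.0]
ft_force: [-1.5, -0.1, 4.2]
grip_width: 0.0221
gripper_force: 59.7
```

```bash
python3 -c "
from h import *
s=r.get_state();np.save('g.npy',np.r_[s['tool_pos'],s['orientation']])"
python3 -m crank '{"slide":[[0.003,0,-0.08],[0.006,0,-0.156],[0.006,0,-0.156],[0.006,0,-0.156],[0.006,0,-0.156],[0.006,0,-0.156],[0.006,0,-0.156],[0.006,0,-0.156],[0.006,0,-0.156],[0.006,0,-0.156],[0.003,0,-0.08]],"rotation":[[0,0.1,0],[0,0.2,0],[0,0.2,0],[0,0.2,0],[0,0.2,0],[0,0.2,0],[0,0.2,0],[0,0.2,0],[0,0.2,0],[0,0.2,0],[0,0.1,0]]}'
python3 - <<'E'
from h import *
B,o,s=pose();a=look(None,B,o,"scene");b=look(None,B,o,"top")
cv2.imwrite("pics/s5.png",cv2.convertScaleAbs(np.vstack([cv2.resize(a,(540,297)),cv2.resize(b,(540,297))]),alpha=1.6))
E
```

```text
time_s: 9.6
tool_pos: [0.5275, 0.0546, 0.0297]
orientation: [0.696, 0.713, 0.061, -0.063]
ft_force: [0.4, 1.2, -1.8]
grip_width: 0.0221
gripper_force: 58.9
tilt xyz [10.06  0.1   1.56]
tilt xyz [10.06  0.1   1.56]
```

View pics/s5.png

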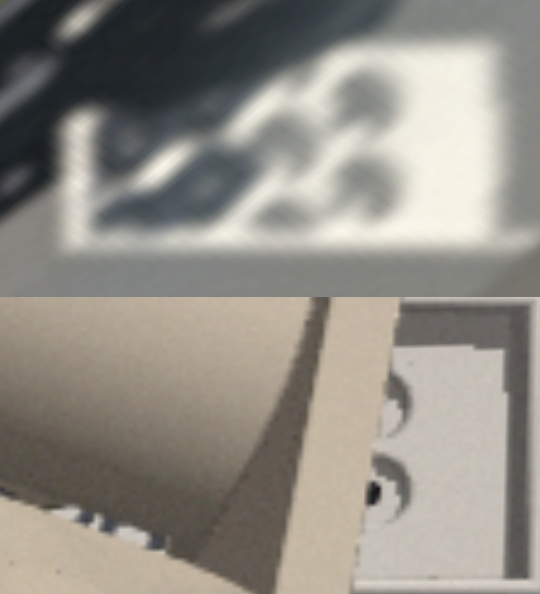

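The scene view still shows the cores as dark blobs in the channel (left) and the pockets open. The arm blocks the top view except for pockets 3 and 4 and the plain area. I will track occupancy numerically while tilting slowly.

```bash
cat >> h.py <<'E'
PK=[(-32,-10),(0,-10),(32,-10),(-16,-40),(16,-40)]
def stat(B=None,o=None,save=None):
    if B is None:B,o,s=pose();print("t",s["time_s"])
    W=look(save,B,o,"scene").astype(float);V=W.mean(2)
    yy,xx=np.mgrid[:440,:800];bx=55-yy/4;by=100-xx/4
    for k,(x,y) in enumerate(PK):
        d=np.hypot(bx-x,by-y);m=(d>7)&(d<11.5);print("P%d %.0f/%.0f"%(k,V[m].mean(),(W[...,0]-W[...,2])[m].mean()),end="  ")
    print()
    print("cols y: lanes x=-32,-16,0,16,32 (V)")
    for y in range(80,-90,-12):
        print(y,[int(V[(abs(bx-x)<6)&(abs(by-y)<5)].mean()) for x in(-36,-24,-12,0,12,24,36)])
E
python3 -c "
from h import *
stat()"
python3 -m crank '{"slide":[[0.006,0,-0.156],[0.006,0,-0.156],[0.003,0,-0.08],[0,0,0],[0.003,0,-0.08],[0,0,0]],"rotation":[[0,0.2,0],[0,0.2,0],[0,0.1,0],[0,0,0],[0,0.1,0],[0,0,0]]}'
python3 -c "
from h import *
stat()"
```

```text
t 9.7
tilt xyz [10.02  0.1   1.56]
P0 106/-5  P1 109/-4  P2 75/1  P3 112/-6  P4 108/-4  
cols y: lanes x=-32,-16,0,16,32 (V)
80 [89, 92, 66, 48, 33, 30, 35]
68 [106, 113, 109, 105, 85, 23, 24]
56 [101, 64, 70, 54, 41, 23, 23]
44 [99, 56, 107, 71, 36, 25, 23]
32 [104, 64, 63, 98, 46, 28, 26]
20 [114, 81, 62, 72, 59, 38, 28]
8 [113, 125, 85, 85, 122, 54, 33]
-4 [109, 97, 127, 94, 108, 95, 41]
-16 [115, 118, 134, 109, 123, 125, 65]
-28 [120, 125, 105, 131, 100, 107, 107]
-40 [119, 115, 94, 123, 99, 102, 118]
-52 [119, 147, 137, 145, 140, 138, 125]
-64 [119, 150, 149, 149, 148, 147, 128]
-76 [116, 145, 147, 147, 145, 141, 126]
-88 [104, 97, 104, 103, 103, 95, 92]
time_s: 10.35
tool_pos: [0.5274, 0.0529, 0.0411]
orientation: [0.694, 0.711, 0.079, -0.081]
ft_force: [0.1, 0.1, -2.3]
grip_width: 0.0223
gripper_force: 58.9
t 10.35
tilt xyz [13.02  0.15  1.57]
P0 103/-5  P1 108/-4  P2 79/0  P3 113/-6  P4 111/-5  
cols y: lanes x=-32,-16,0,16,32 (V)
80 [83, 85, 54, 33, 26, 41, 41]
68 [100, 122, 123, 112, 101, 27, 37]
56 [98, 70, 74, 53, 55, 28, 22]
44 [94, 60, 103, 65, 41, 29, 24]
32 [97, 65, 64, 98, 47, 31, 25]
20 [104, 79, 54, 72, 55, 40, 28]
8 [101, 121, 80, 77, 109, 53, 32]
-4 [101, 99, 118, 88, 108, 94, 44]
-16 [106, 122, 132, 112, 121, 126, 79]
-28 [107, 127, 99, 131, 107, 105, 113]
-40 [108, 115, 96, 123, 99, 104, 111]
-52 [109, 147, 137, 145, 141, 138, 119]
-64 [109, 148, 149, 148, 147, 146, 117]
-76 [107, 145, 145, 145, 141, 140, 119]
-88 [100, 103, 103, 103, 97, 95, 97]
```

```bash
sed -i 's/range(80,-90,-12)/range(44,-80,-12)/' h.py
python3 -m crank '{"slide":[[0.003,0,-0.08],[0,0,0],[0.003,0,-0.08],[0,0,0],[0.003,0,-0.08],[0,0,0]],"rotation":[[0,0.1,0],[0,0,0],[0,0.1,0],[0,0,0],[0,0.1,0],[0,0,0]]}'
python3 -c "
from h import *
stat()"

```

```text
time_s: 11.0
tool_pos: [0.5275, 0.0517, 0.0471]
orientation: [0.693, 0.71, 0.088, -0.09]
ft_force: [-0.0, 0.6, -1.7]
grip_width: 0.0224
gripper_force: 58.9
t 11.0
tilt xyz [14.53  0.16  1.57]
P0 103/-5  P1 98/-1  P2 71/4  P3 113/-6  P4 112/-5  
cols y: lanes x=-32,-16,0,16,32 (V)
44 [94, 70, 71, 46, 51, 34, 24]
32 [94, 64, 92, 67, 45, 36, 26]
20 [95, 69, 61, 91, 50, 40, 30]
8 [96, 74, 55, 64, 55, 47, 34]
-4 [97, 98, 74, 67, 89, 60, 42]
-16 [103, 123, 129, 115, 123, 124, 73]
-28 [103, 118, 96, 130, 112, 107, 115]
-40 [104, 115, 98, 126, 101, 107, 115]
-52 [105, 146, 138, 145, 141, 139, 117]
-64 [105, 148, 148, 148, 147, 146, 117]
-76 [104, 142, 142, 142, 142, 141, 119]
```

```bash
python3 -m crank '{"slide":[[0,0,0],[0,0,0]],"rotation":[[0,0,0],[0,0,0]]}'
python3 -c "
from h import *
stat()"

```

```text
time_s: 11.25
tool_pos: [0.5274, 0.0518, 0.0469]
orientation: [0.693, 0.71, 0.088, -0.09]
ft_force: [0.5, -0.5, -1.8]
grip_width: 0.0221
gripper_force: 58.9
t 11.25
tilt xyz [14.5   0.17  1.59]
P0 90/-2  P1 73/3  P2 63/5  P3 97/-1  P4 89/2  
cols y: lanes x=-32,-16,0,16,32 (V)
44 [95, 66, 53, 134, 148, 53, 24]
32 [93, 71, 55, 57, 106, 64, 26]
20 [93, 68, 77, 52, 52, 41, 29]
8 [95, 68, 75, 74, 55, 54, 33]
-4 [97, 86, 80, 80, 84, 83, 47]
-16 [97, 77, 56, 73, 62, 66, 71]
-28 [101, 91, 51, 64, 61, 51, 76]
-40 [104, 114, 79, 88, 89, 70, 75]
-52 [104, 146, 138, 140, 140, 134, 109]
-64 [105, 148, 148, 148, 146, 146, 118]
-76 [103, 142, 142, 141, 142, 141, 120]
```

```bash
python3 -m crank '{"slide":[[-0.009,0,0.234],[-0.009,0,0.234],[0,0,0]],"rotation":[[0,-0.3,0],[0,-0.3,0],[0,0,0]]}'
python3 - <<'E'
from h import *
stat(save="pics/s6.png");a=cv2.imread("pics/s6.png");b=look(None,*pose()[:2],"top")
cv2.imwrite("pics/s7.png",cv2.convertScaleAbs(np.vstack([cv2.resize(a,(540,297)),cv2.resize(b,(540,297))]),alpha=1.6))
E
```

```text
time_s: 11.6
tool_pos: [0.5268, 0.0549, 0.0346]
orientation: [0.695, 0.713, 0.069, -0.072]
ft_force: [-0.5, -0.1, -1.2]
grip_width: 0.0223
gripper_force: 59.0
t 11.6
tilt xyz [11.43  0.21  1.66]
P0 95/-2  P1 86/3  P2 70/3  P3 89/0  P4 89/1  
cols y: lanes x=-32,-16,0,16,32 (V)
44 [113, 153, 156, 159, 139, 33, 24]
32 [111, 144, 151, 156, 150, 43, 26]
20 [100, 80, 99, 147, 147, 64, 29]
8 [96, 62, 57, 96, 136, 75, 33]
-4 [97, 69, 63, 57, 97, 76, 40]
-16 [108, 108, 124, 98, 114, 118, 64]
-28 [109, 96, 81, 123, 83, 98, 118]
-40 [112, 89, 69, 115, 69, 85, 122]
-52 [114, 145, 133, 144, 136, 132, 131]
-64 [113, 150, 150, 149, 147, 147, 130]
-76 [109, 145, 147, 147, 145, 143, 129]
tilt xyz [11.49  0.19  1.65]
```

View pics/s7.png

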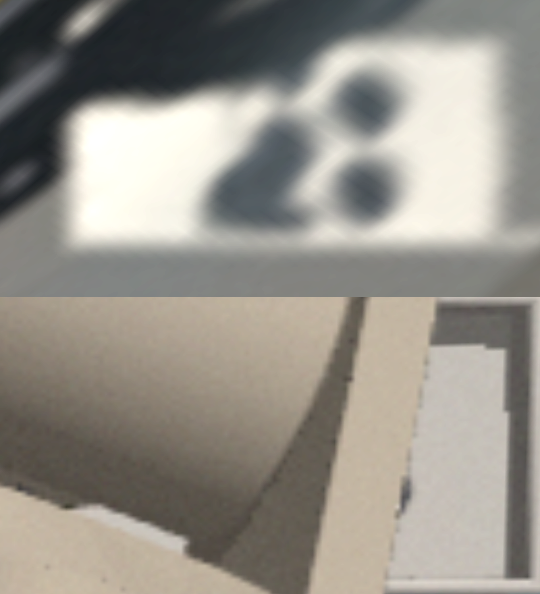

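Pockets 3 and 4 (370,190 and 370,100) are filled, with dark cores at pockets 1 and 0 and a spare resting at (240,185). Pocket 2 is hidden.

```bash
python3 -m crank '{"slide":[[0,0,0],[0,0,0]],"rotation":[[0,0,0],[0,0,0]]}'
python3 - <<'E'
from h import *
stat()
c=r.snapshot("wrist");B,o,s=pose();R=Ro.from_quat(s["orientation"]);E=np.linalg.inv(c["hand_eye"])
# wrist: project pocket 2 etc.
for p in [(32,-10,24),(0,-10,24),(-32,-10,24),(40,60,18),(-40,60,18)]:
    q=c["camera_matrix"]@(E@np.r_[R.inv().apply(B.apply(np.array(p)/1000)+o-s["tool_pos"]),1])[:3];print(p,(q[:2]/q[2]).round())
E
```

```text
time_s: 11.9
tool_pos: [0.5274, 0.0543, 0.0355]
orientation: [0.695, 0.712, 0.07, -0.072]
ft_force: [-0.1, 1.8, -2.0]
grip_width: 0.0222
gripper_force: 59.0
t 11.9
tilt xyz [11.53  0.13  1.58]
P0 82/0  P1 79/4  P2 53/6  P3 91/0  P4 92/1  
cols y: lanes x=-32,-16,0,16,32 (V)
44 [113, 152, 155, 159, 141, 37, 24]
32 [112, 148, 151, 155, 148, 42, 26]
20 [111, 144, 143, 147, 151, 78, 29]
8 [103, 126, 126, 106, 137, 101, 34]
-4 [100, 69, 85, 57, 99, 73, 40]
-16 [100, 60, 58, 92, 114, 77, 47]
-28 [107, 69, 56, 94, 77, 76, 58]
-40 [113, 91, 78, 115, 73, 89, 105]
-52 [115, 146, 134, 145, 139, 136, 126]
-64 [116, 150, 149, 149, 147, 147, 125]
-76 [112, 144, 146, 146, 145, 144, 123]
(32, -10, 24) [306. 458.]
(0, -10, 24) [253. 459.]
(-32, -10, 24) [201. 459.]
(40, 60, 18) [324. 359.]
(-40, 60, 18) [182. 360.]
```

```bash
python3 -m crank '{"slide":[[0,0,0],[0,0,0],[0,0,0],[0,0,0]],"rotation":[[0,0,0],[0,0,0],[0,0,0],[0,0,0]]}'
python3 -c "
from h import *
stat()"
```

```text
time_s: 12.4
tool_pos: [0.5274, 0.0541, 0.0354]
orientation: [0.695, 0.712, 0.07, -0.072]
ft_force: [-0.5, 2.0, -2.0]
grip_width: 0.0222
gripper_force: 59.0
t 12.4
tilt xyz [11.5   0.13  1.58]
P0 99/-2  P1 89/1  P2 71/3  P3 92/-0  P4 92/1  
cols y: lanes x=-32,-16,0,16,32 (V)
44 [114, 152, 155, 159, 140, 36, 24]
32 [113, 149, 152, 155, 148, 43, 26]
20 [112, 144, 143, 148, 151, 78, 29]
8 [103, 125, 128, 106, 138, 101, 34]
-4 [100, 87, 98, 57, 100, 75, 41]
-16 [109, 112, 125, 97, 115, 120, 68]
-28 [109, 91, 76, 118, 76, 97, 106]
-40 [114, 90, 74, 118, 73, 90, 113]
-52 [115, 145, 134, 146, 139, 136, 126]
-64 [107, 106, 105, 146, 146, 119, 90]
-76 [105, 68, 54, 107, 144, 98, 56]
```

```bash
python3 -m crank '{"slide":[[-0.006,0,0.156],[-0.009,0,0.234],[-0.009,0,0.234],[-0.009,0,0.234],[-0.009,0,0.234],[-0.009,0,0.234],[-0.009,0,0.234],[-0.006,0,0.156],[-0.003,0,0.08],[0,0,0]],"rotation":[[0,-0.2,0],[0,-0.3,0],[0,-0.3,0],[0,-0.3,0],[0,-0.3,0],[0,-0.3,0],[0,-0.3,0],[0,-0.2,0],[0,-0.1,0],[0,0,0]]}'
python3 -c "
from h import *
togo(np.load('g.npy')[:3],.0277)"
```

```text
time_s: 13.45
tool_pos: [0.5272, 0.0578, -0.0093]
orientation: [0.698, 0.716, -0.0, 0.0]
ft_force: [0.2, 1.5, -1.5]
grip_width: 0.0228
gripper_force: 59.0
t 13.45 pos [ 0.5272  0.0578 -0.0093] F [ 0.2  1.5 -1.5] w 0.0228
slide [-0.06  0.    0.01] rot [ 0.    0.   -0.04]
```

```bash
python3 -m crank '{"slide":[[0,0,0],[0,0,0],[0,0,-0.3],[0,0,-0.8],[0,0,-1],[0,0,-1],[0,0,-1],[-1,0,0],[-1,0,0],[-1,0,0],[-1,0,0],[-1,0,0]],"rotation":[[0,0,0],[0,0,0],[0,0,0],[0,0,0],[0,0,0],[0,0,0],[0,0,0],[0,0,0],[0,0,0],[0,0,0],[0,0,0],[0,0,0]]}' 0
python3 -m crank '{"slide":[[-1,0,0],[-1,0,0],[-1,0,0],[-1,0,0],[-1,0,0],[-1,0,0],[-1,0,0],[-1,0,0],[-1,0,0],[-1,0,0],[-1,0,0],[-1,0,0]],"rotation":[[0,0,0],[0,0,0],[0,0,0],[0,0,0],[0,0,0],[0,0,0],[0,0,0],[0,0,0],[0,0,0],[0,0,0],[0,0,0],[0,0,0]]}'
python3 - <<'E'
from h import *
c=r.snapshot("top");b=board(c);print(b)
B=Ro.from_euler("z",float(b[1]));o=np.r_[b[0],0]
W=look(None,B,o,"top");cv2.imwrite("pics/t8.png",cv2.convertScaleAbs(cv2.resize(W,(640,352)),alpha=1.6))
togo([*(o+B.apply([0,-.128,0]))[:2],-.010],float(b[1]))
E
```

```text
time_s: 14.65
tool_pos: [0.5303, -0.0686, 0.0939]
orientation: [0.699, 0.716, 0.0, 0.0]
ft_force: [0.3, 0.0, -0.2]
grip_width: 0.0427
gripper_force: 0.0
time_s: 15.85
tool_pos: [0.5374, -0.3686, 0.0939]
orientation: [0.699, 0.715, 0.0, 0.0]
ft_force: [0.5, 0.8, -0.2]
grip_width: 0.0427
gripper_force: 0.0
(array([ 0.53122699, -0.07061612]), np.float32(0.025780335), (107.5057373046875, 189.47848510742188))
tilt xyz [0.   0.   1.48]
t 15.95 pos [ 0.5371 -0.3703  0.0935] F [-0.7  0.3 -0.3] w 0.0426
slide [6.88 0.04 4.13] rot [ 0.01  0.01 -0.05]
```

View pics/t8.png

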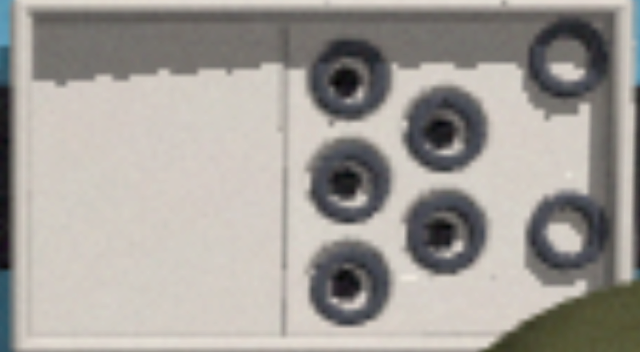

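All five pockets hold a flat core, at (348,78), (348,180), (348,282), (445,128) and (442,232). The two spares lie on the plain strip at (568,58) and (567,232). Next I grip the field end.

```bash
python3 -m crank '{"slide":[[0.9,0.04,0],[1,0,0],[1,0,0],[1,0,0],[1,0,0],[1,0,0],[0.98,0,0],[0,0,0.8],[0,0,0.8],[0,0,0.8],[0,0,0.6],[0,0,0.4]],"rotation":[[0,0,0],[0,0,0],[0,0,0],[0,0,0],[0,0,0],[0,0,0],[0,0,0],[0,0,0],[0,0,0],[0,0,0],[0,0,0],[0,0,0]]}'
python3 -m crank '{"slide":[[0,0,0.3],[0,0,0.2],[0,0,0.2],[0,0,0]],"rotation":[[0,0,0],[0,0,0],[0,0,0],[0,0,0]]}'
python3 -m crank '{"slide":[[0,0,0],[0,0,0],[0,0,0],[0,0,0]],"rotation":[[0,0,0],[0,0,0],[0,0,0],[0,0,0]]}' -1
python3 -c "
from h import *
s=r.get_state();np.save('g.npy',np.r_[s['tool_pos'],s['orientation']]);np.save('b.npy',[.5312,-.0706,0]);stat()"
```

```text
time_s: 17.15
tool_pos: [0.534, -0.1946, 0.0077]
orientation: [0.698, 0.716, -0.0, -0.0]
ft_force: [-0.4, -0.3, 0.6]
grip_width: 0.043
gripper_force: 0.0
time_s: 17.55
tool_pos: [0.5343, -0.1954, -0.0095]
orientation: [0.699, 0.716, -0.0, -0.0]
ft_force: [-0.2, -0.1, 0.4]
grip_width: 0.0427
gripper_force: 0.0
time_s: 17.95
tool_pos: [0.5346, -0.1957, -0.0087]
orientation: [0.698, 0.716, 0.0, 0.001]
ft_force: [-0.7, 0.3, 6.6]
grip_width: 0.0224
gripper_force: 59.7
t 17.95
tilt xyz [0.   0.   1.59]
P0 95/-1  P1 84/4  P2 74/3  P3 82/2  P4 86/4  
cols y: lanes x=-32,-16,0,16,32 (V)
44 [139, 153, 156, 157, 159, 159, 100]
32 [135, 150, 153, 156, 157, 159, 112]
20 [132, 144, 147, 149, 153, 155, 124]
8 [114, 125, 132, 112, 140, 130, 99]
-4 [91, 77, 98, 61, 97, 77, 51]
-16 [106, 101, 122, 86, 117, 110, 74]
-28 [132, 96, 80, 122, 85, 98, 117]
-40 [134, 81, 63, 109, 68, 81, 114]
-52 [133, 136, 125, 139, 130, 130, 121]
-64 [127, 99, 105, 140, 141, 119, 87]
-76 [119, 66, 60, 104, 137, 92, 62]
```

```bash
python3 -m crank '{"slide":[[-0.003,0,-0.08],[-0.006,0,-0.156],[-0.006,0,-0.156],[-0.006,0,-0.156],[-0.006,0,-0.156],[-0.006,0,-0.156],[-0.006,0,-0.156],[-0.006,0,-0.156],[-0.006,0,-0.156],[-0.003,0,-0.08],[0,0,0]],"rotation":[[0,-0.1,0],[0,-0.2,0],[0,-0.2,0],[0,-0.2,0],[0,-0.2,0],[0,-0.2,0],[0,-0.2,0],[0,-0.2,0],[0,-0.2,0],[0,-0.1,0],[0,0,0]]}'
python3 -m crank '{"slide":[[-0.003,0,-0.08],[0,0,0],[-0.003,0,-0.08],[0,0,0],[-0.003,0,-0.08],[0,0,0]],"rotation":[[0,-0.1,0],[0,0,0],[0,-0.1,0],[0,0,0],[0,-0.1,0],[0,0,0]]}'
python3 -c "
from h import *
stat()"
```

```text
time_s: 19.1
tool_pos: [0.5344, -0.1941, 0.0261]
orientation: [0.696, 0.714, -0.055, 0.056]
ft_force: [0.2, 0.1, -2.3]
grip_width: 0.022
gripper_force: 58.9
time_s: 19.7
tool_pos: [0.5344, -0.1935, 0.032]
orientation: [0.696, 0.713, -0.064, 0.066]
ft_force: [-0.2, 0.7, -3.4]
grip_width: 0.0223
gripper_force: 58.9
t 19.7
tilt xyz [-10.49  -0.07   1.58]
P0 91/-1  P1 84/3  P2 65/4  P3 80/2  P4 83/3  
cols y: lanes x=-32,-16,0,16,32 (V)
44 [153, 163, 166, 168, 170, 169, 101]
32 [148, 159, 163, 166, 168, 169, 114]
20 [145, 154, 158, 160, 164, 167, 127]
8 [124, 135, 145, 128, 149, 143, 111]
-4 [92, 78, 106, 61, 102, 78, 52]
-16 [101, 78, 105, 86, 122, 102, 57]
-28 [133, 68, 63, 109, 87, 75, 68]
-40 [142, 84, 63, 94, 67, 76, 88]
-52 [141, 140, 128, 145, 134, 134, 123]
-64 [135, 125, 134, 148, 148, 148, 124]
-76 [97, 81, 87, 128, 132, 137, 117]
```

Both spares are sliding at 10.5°; I hold and check.

```bash
python3 -m crank '{"slide":[[0,0,0],[0,0,0],[0,0,0],[0,0,0],[0,0,0],[0,0,0],[0,0,0],[0,0,0]],"rotation":[[0,0,0],[0,0,0],[0,0,0],[0,0,0],[0,0,0],[0,0,0],[0,0,0],[0,0,0]]}'
sed -i 's/range(44,-80,-12)/range(80,-80,-12)/' h.py
python3 -c "
from h import *
stat()"
```

```text
time_s: 20.55
tool_pos: [0.5343, -0.1936, 0.0318]
orientation: [0.696, 0.713, -0.064, 0.065]
ft_force: [-0.6, 0.9, -2.8]
grip_width: 0.0229
gripper_force: 58.9
t 20.55
tilt xyz [-10.46  -0.06   1.57]
P0 96/-1  P1 85/2  P2 75/3  P3 83/1  P4 85/3  
cols y: lanes x=-32,-16,0,16,32 (V)
80 [151, 109, 96, 135, 162, 132, 96]
68 [158, 160, 120, 159, 171, 164, 76]
56 [155, 166, 168, 169, 170, 166, 93]
44 [152, 163, 166, 168, 169, 169, 102]
32 [148, 159, 163, 166, 168, 170, 115]
20 [145, 154, 158, 161, 164, 166, 128]
8 [125, 135, 145, 129, 150, 144, 111]
-4 [92, 78, 106, 61, 101, 79, 52]
-16 [103, 102, 129, 87, 122, 114, 75]
-28 [143, 105, 86, 131, 88, 103, 120]
-40 [142, 84, 64, 113, 68, 80, 115]
-52 [142, 141, 128, 145, 134, 134, 124]
-64 [136, 126, 131, 148, 148, 148, 121]
-76 [95, 82, 87, 128, 131, 136, 115]
```

```bash
python3 -m crank '{"slide":[[0.006,0,0.156],[0.009,0,0.234],[0.009,0,0.234],[0.009,0,0.234],[0.009,0,0.234],[0.009,0,0.234],[0.006,0,0.156],[0.003,0,0.08],[0.003,0,0.08],[0,0,0],[0,0,0]],"rotation":[[0,0.2,0],[0,0.3,0],[0,0.3,0],[0,0.3,0],[0,0.3,0],[0,0.3,0],[0,0.2,0],[0,0.1,0],[0,0.1,0],[0,0,0],[0,0,0]]}'
python3 -m crank '{"slide":[[0,0,0],[0,0,0],[0,0,0],[0,0,-0.3],[0,0,-0.8],[0,0,-1],[0,0,-1],[0,0,-1],[-1,0,0],[-1,0,0],[-1,0,0],[-1,0,0]],"rotation":[[0,0,0],[0,0,0],[0,0,0],[0,0,0],[0,0,0],[0,0,0],[0,0,0],[0,0,0],[0,0,0],[0,0,0],[0,0,0],[0,0,0]]}' 0
python3 -m crank '{"slide":[[-1,0,0],[-1,0,0],[-1,0,0],[-1,0,0],[-1,0,0],[0,0,0],[0,0,0]],"rotation":[[0,0,0],[0,0,0],[0,0,0],[0,0,0],[0,0,0],[0,0,0],[0,0,0]]}'
python3 - <<'E'
from h import *
c=r.snapshot("top");b=board(c);print(b)
cv2.imwrite("pics/t9.png",cv2.convertScaleAbs(cv2.resize(c["img"][110:310,190:430],(720,600)),alpha=1.4))
E
```

```text
time_s: 21.7
tool_pos: [0.5345, -0.1964, -0.0087]
orientation: [0.698, 0.716, -0.0, 0.0]
ft_force: [-1.8, -0.2, 2.7]
grip_width: 0.0225
gripper_force: 59.4
time_s: 22.9
tool_pos: [0.5368, -0.2972, 0.0941]
orientation: [0.698, 0.716, 0.0, 0.0]
ft_force: [0.3, -0.2, 1.1]
grip_width: 0.0429
gripper_force: 0.0
time_s: 23.6
tool_pos: [0.5397, -0.421, 0.0935]
orientation: [0.699, 0.715, 0.0, -0.0]
ft_force: [1.1, 0.3, 0.1]
grip_width: 0.0425
gripper_force: 0.0
(array([ 0.53136493, -0.07081843]), np.float32(0.027173897), (107.504638671875, 189.85882568359375))
```

View pics/t9.png

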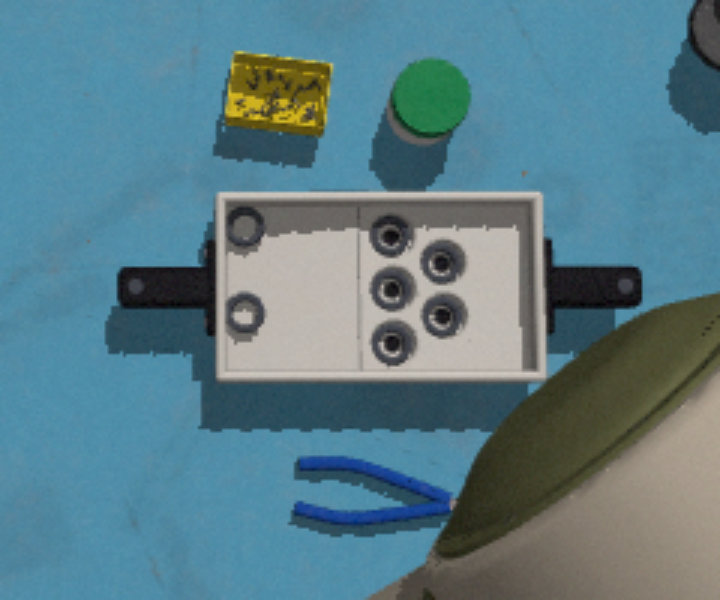

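The five pockets are full (390,235 / 390,290 / 390,343 / 442,262 / 442,316). Both spares are in the channel (245,228 and 245,314), the board stands flat, and the jar, box and cutters have not moved.

```bash
python3 -c "
from workcell import r
print(r.finish_job())"
```

```text
the job is handed in; nothing more can be done
None
```

The job is handed in: five cores lie flat in the five pockets, the two spares are back in the channel, the board stands flat, and it took about 24 s.

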